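# Press three desk stamps in turn

### The job

Stamp the drawing with the three grey-and-black self-inking stamps standing on it: with the fingertips, gently press the handle of the round stamp down to its stop, then that of the square one, then that of the oblong one; each handle stays down by itself. Leave the stamps standing where they are, not lifted, tipped or shifted, and do not disturb the other things on the desk.

Things in the scene. Friction and masses are not known exactly. Their poses are not given: they have to be found in the camera images.
- round_stamp: the round self-inking stamp, loose, black plastic foot with a grey plastic handle sleeve on top that has a white label on its top face (foot 50 mm across, handle 43 mm across, circular seen from above); 75 mm tall with the handle up, about 190 g. Origin at the centre of its underside, z up; it stands on the drawing
- round_top (a point): centre of the flat top of the round stamp's handle, the spot to press: 75 mm above the underside of the stamp when up; it goes down with the handle
- round_handle (a joint): how far the handle of the round stamp has been pressed down, in m: 0 fully up (starts at 0 to 0.002), 0.012 at its hard stop. It yields to about 3 N, has no return spring and stays where it is left
- square_stamp: the square self-inking stamp, loose, black plastic foot with a grey plastic handle sleeve on top that has a white label on its top face (foot 48 x 48 mm, handle 43 x 43 mm); 75 mm tall with the handle up, about 190 g. Origin at the centre of its underside, z up; it stands on the drawing
- square_top (a point): centre of the flat top of the square stamp's handle, the spot to press: 75 mm above the underside of the stamp when up; it goes down with the handle
- square_handle (a joint): how far the handle of the square stamp has been pressed down, in m: 0 fully up (starts at 0 to 0.002), 0.012 at its hard stop. It yields to about 3 N, has no return spring and stays where it is left
- oblong_stamp: the oblong self-inking stamp, loose, black plastic foot with a grey plastic handle sleeve on top that has a white label on its top face (foot 36 mm (its x) by 76 mm (its y), handle 31 x 71 mm); 75 mm tall with the handle up, about 190 g. Origin at the centre of its underside, z up; it stands on the drawing
- oblong_top (a point): centre of the flat top of the oblong stamp's handle, the spot to press: 75 mm above the underside of the stamp when up; it goes down with the handle
- oblong_handle (a joint): how far the handle of the oblong stamp has been pressed down, in m: 0 fully up (starts at 0 to 0.002), 0.012 at its hard stop. It yields to about 3 N, has no return spring and stays where it is left
- wood_stamp: bystander, leave alone: old turned wooden hand stamp, 38 mm across, 76 mm tall, standing on the drawing between the self-inking stamps. Loose; origin at the centre of its underside
- tape_roll: bystander, leave alone: roll of tape lying flat on the board, 90 mm across, 24 mm high. Loose; origin at the centre of its underside
- eraser: bystander, leave alone: white eraser, 25 x 55 x 14 mm, on the board. Loose; origin at the centre of its underside
- marker: bystander, leave alone: square-bodied marker pen, 14 x 135 x 13 mm, along its y, lying near the board's edge. Loose; origin at the centre of its underside
- wood_block: bystander, leave alone: plain wooden block, 70 x 110 x 45 mm, on the desk to the right of the board. Loose; origin at the centre of its underside
- glue: bystander, leave alone: white glue bottle, 54 mm across, 130 mm tall, on the desk to the left of the board. Loose; origin at the centre of its underside
- board: fixed cardboard mounting board with the drawing on it, 300 mm (its x) by 440 mm (its y), 4 mm thick, lying on the desk; origin at the centre of its underside

How it is judged:
On the way, in this order (a step that is already met when the one before it is completed fails the run):
1. the round stamp's handle is pressed down (value of joint round_handle above 0.009 m), for 0.1 s.
2. the square stamp's handle is pressed down (value of joint square_handle above 0.009 m), for 0.1 s.
3. the oblong stamp's handle is pressed down (value of joint oblong_handle above 0.009 m), for 0.1 s.
At the end, for the whole second after the job is handed in: all three handles are down by at least 9 of their 12 mm; the stamps stand upright (within 0.1 rad), at rest, within 15 mm of where they started; the bystanders are within 20 mm of where they started (value of joint each of round_handle, square_handle, oblong_handle above 0.009 m and distance of each of round_stamp, square_stamp, oblong_stamp from where it was at the start of the episode below 0.015 m and angle between each of round_stamp, square_stamp, oblong_stamp's own z axis and vertical below 0.1 rad and linear speed of each of round_stamp, square_stamp, oblong_stamp below 0.02 m/s and distance of each of wood_stamp, tape_roll, eraser, marker, wood_block, glue from where it was at the start of the episode below 0.02 m); the robot touches nothing.
It fails at once if a handle is pressed before its turn (round, then square, then oblong) ((value of joint square_handle above 0.005 m and value of joint round_handle below 0.009 m) or (value of joint oblong_handle above 0.005 m and value of joint square_handle below 0.009 m)).
It fails at once if a stamp is lifted (more than 8 mm), tipped (more than 0.25 rad) or shifted (more than 15 mm) (height (world z) of any of round_stamp, square_stamp, oblong_stamp above 0.012 m or distance of any of round_stamp, square_stamp, oblong_stamp from where it was at the start of the episode above 0.015 m or angle between any of round_stamp, square_stamp, oblong_stamp's own z axis and vertical above 0.25 rad).
It fails at once if a stamp is pressed roughly (over 40 N) (contact force between any of the fingers, the arm and round_stamp above 40 N or contact force between any of the fingers, the arm and square_stamp above 40 N or contact force between any of the fingers, the arm and oblong_stamp above 40 N).
It fails at once if a bystander is moved more than 20 mm or knocked over (distance of any of wood_stamp, tape_roll, eraser, marker, wood_block, glue from where it was at the start of the episode above 0.02 m or angle between any of wood_stamp, tape_roll, eraser, marker, wood_block, glue's own z axis and vertical above 0.4 rad).
It also fails if it takes over 45 s, if anything falls off the work surface, if the arm or the gripper's body presses on something with over 40 N, if the wrist force passes 120 N, or if a joint passes its speed limit or range.

### The arm

A 7-joint arm with a two-finger parallel gripper is mounted at the origin on the work surface. World frame = base frame: x ahead of the robot, y to its left, z up, the work surface at z = 0. Lengths are in m, angles in rad, forces in N, time in s.
With the tool pointing down it reaches from about 0.4 to 0.925 m from the base axis. Payload 5.6 kg.
Tool frame: the origin (TCP) lies midway between the tips of the shut fingers; the grasp point (between the pads) lies 19 mm behind it (r.hold_point_z is the distance from the TCP to the grasp point, in m); z points along the fingers, y is the line along which they close (so a half turn about z gives the same grasp; the last joint's range is limited). The gripper opens to 85 mm and grips with 20 to 120 N. Pads are 22 mm wide; open, the fingers measure 114 mm over their backs; the gripper's body (76 mm by 85 mm) begins 54 mm behind the grasp point. The pads swing forward as they close: fully open they stand 13 mm farther back than shut.
Start: joints at [1.193, 0.468, -0.012, 1.603, 0.006, 1.071, -0.056], TCP at [0.214, -0.614, 0.231] pointing down, gripper open.
Joint ranges: [-2.53, 2.53], [-0.31, 2.02], [-1.57, 1.55], [0.28, 2.44], [-1.29, 4.43], [0.15, 1.84], [-2.92, 2.92]. Speed limits (rad/s): [2.57, 2.57, 3.14, 3.14, 3.14, 3.14, 3.14].

### API

Orientations are given as a 3x3 rotation matrix whose columns are the frame's x, y, z axes.
In Python, from plant import r, eyes, spotter gives the robot as it stands.
- The arm moves only by the tool carry_out, never from a script. Its argument "commands" is a list that holds one entry, the list of rows, each a list of 4 numbers: the shift along the world's x, y, z normalised to -1 to 1, where 1 is 8 cm, then the turn about the world's z normalised to -1 to 1, where 1 is 180 degrees. A call has 1 to 10 rows; each row is the pose to reach, as a shift and turn from the pose commanded when the call began, turning the shorter way round; what a row does not reach only later rows make up. A row lasts 1/8 s, in which the tool goes at most 62.5 mm and 10.7 degrees, less where a joint would pass 70% of its speed; a pose out of reach is approached as far as the arm can. A call with a number of a shift or a turn outside -1 to 1 is refused whole. A call with a gripper value outside its range is refused whole. "grip" is the gripper command: -1 is fully open, 1 is shut, values between are in proportion, set as the call begins (left out, the last holds). The fingers move at their own pace and stop on an object; "grip_force" is the grip in N (left out, the last holds). Time passes only in rows, so rows that repeat a pose let the fingers close. It gives the time, the measured TCP pose, the force, the opening and the grip force at its end, in the units of the state.
- r.get_obs(): the state, without advancing time (a new reading comes with each control period).
- eyes.capture(name): name is "side" or "top" or "wrist"; returns the picture (400x640x3 uint8, red, green, blue); there is no depth.
- eyes.camera_info(name): a dict with "camera_matrix" (3x3 intrinsics, pixels), "T" (4x4, takes a point from camera to world coordinates). Camera axes: x right, y up, looking along -z (the intrinsics and any distortion apply to the point x, -y, -z); pixel columns grow to the right and rows downward; lengths in m; the calibration is good to about 2 mm. A picture is of the moment at which its call begins: read the wrist's pose just before it. camera_info takes no time and is no camera call; for the wrist camera it gives the pose at the moment of the call.
- r.close_job(): hands the job in; it is judged then, once.
Trained networks look in the newest picture that a camera, given by its name, has taken for a name from the list of things; names that differ only in an ending like _2 or _b are one class to them, and where a whole thing is asked for, a point or a joint stands for the part that bears it (a point fixed in the world has none). Each returns a list of dicts, best first, with "confidence" (0 to 1); they miss things now and then, are a little off and sometimes report something else, mostly with a low value. They report only what shows in the picture. A call takes as long as a camera call.
- spotter.look_for(camera, thing): "bbox" ([left, top, right, bottom] in pixels, round what is visible of it).
The state is a dict: "time_s": time; "joints": joint angles; "qvel": joint speeds; "joint_efforts": joint torques, N m; "position": TCP position; "tool_rot": TCP orientation; "ft_force": force on the tool from outside, world axes, zero at the start; "wrist_torque": the same for the moment, N m; "grip_width": opening from 0.0 (shut) to 1.0 (fully open); "gripper_force": force on a finger pad.
Only numpy, scipy, OpenCV 4.12 (cv2) and the standard library are available. Lean on these libraries where they do the work, as an engineer would, in place of code of your own. Each camera call takes 0.05 s, during which the arm holds its last target. There are 200 camera calls.

## Working session

There is one attempt and no reset: what is moved stays moved. The work goes in short steps, Python scripts to look and compute and a tool call to move; the robot and the scene stay as the last step left them, time stands still between calls to the robot, and variables do not carry over. Pictures are saved under pics/ and viewed, at most 10 in all, crops included, and the job is handed in when it is done.

Besides the shell and the picture viewer there is one more tool, called after "Emit:" in YAML: its name, and indented under it one key for each argument. carry_out: Moves the arm, as the interface text tells. Its arguments: {"type":"object","properties":{"commands":{"type":"array","items":{"type":"array","items":{"type":"array","items":{"type":"number"}}}},"grip":{"type":"number"},"grip_force":{"type":"number"}},"required":["commands"]}

```bash
mkdir -p pics; cat > h.py <<'E'
import numpy as np, cv2
from plant import r, eyes, spotter
def ray(info,u,v):
    K=np.array(info["camera_matrix"]);T=np.array(info["T"])
    d=np.linalg.inv(K)@[u,v,1]; d=T[:3,:3]@[d[0],-d[1],-d[2]]
    return T[:3,3],d
def atz(info,u,v,z):
    o,d=ray(info,u,v); return o+d*(z-o[2])/d[2]
def proj(info,p):
    K=np.array(info["camera_matrix"]);T=np.array(info["T"])
    c=T[:3,:3].T@(np.array(p)-T[:3,3]); q=K@[c[0],-c[1],-c[2]]; return q[:2]/q[2]
def tri(rays):
    A=0;b=0
    for o,d in rays:
        d=d/np.linalg.norm(d);P=np.eye(3)-np.outer(d,d);A=A+P;b=b+P@o
    return np.linalg.solve(A,b)
E
python3 - <<'E'
from h import *
o=r.get_obs();print({k:np.round(o[k],3) for k in("time_s","position","tool_rot","ft_force","grip_width")})
for c in("top","side"):
    im=eyes.capture(c);cv2.imwrite(f"pics/{c}0.png",im[:,:,::-1]);i=eyes.camera_info(c)
    print(c,np.round(i["T"],3).tolist(),np.round(i["camera_matrix"],1).tolist(), [k for k in i])
    for n in("round_stamp","square_stamp","oblong_stamp","wood_stamp","glue","wood_block"):
        print(n,[(np.round(x["bbox"]).tolist(),round(x["confidence"],2)) for x in spotter.look_for(c,n)[:2]])
E
```

```text
{'time_s': np.float64(0.0), 'position': array([ 0.213, -0.613,  0.23 ]), 'tool_rot': array([[ 0.944,  0.329, -0.001],
       [ 0.329, -0.944,  0.002],
       [-0.   , -0.002, -1.   ]]), 'ft_force': array([ 0.347,  0.13 , -0.319]), 'grip_width': np.float64(1.0)}
top [[0.006, 0.983, -0.184, 0.385], [-1.0, 0.002, -0.021, -0.028], [-0.02, 0.184, 0.983, 1.156], [0.0, 0.0, 0.0, 1.0]] [[402.5, 0.0, 322.0], [0.0, 402.5, 195.5], [0.0, 0.0, 1.0]] ['camera_matrix', 'T']
round_stamp [([307.0, 186.0, 329.0, 205.0], 0.84)]
square_stamp [([266.0, 216.0, 290.0, 238.0], 0.79)]
oblong_stamp [([350.0, 209.0, 380.0, 227.0], 0.79), ([246.0, 151.0, 404.0, 272.0], 0.41)]
wood_stamp [([324.0, 224.0, 336.0, 239.0], 0.58), ([352.0, 210.0, 381.0, 226.0], 0.31)]
glue [([154.0, 205.0, 183.0, 227.0], 0.7)]
wood_block [([468.0, 236.0, 512.0, 263.0], 0.65), ([352.0, 211.0, 379.0, 223.0], 0.49)]
side [[-0.709, 0.419, -0.567, -0.252], [-0.705, -0.4, 0.585, 0.849], [0.019, 0.815, 0.579, 0.915], [0.0, 0.0, 0.0, 1.0]] [[493.5, 0.0, 317.8], [0.0, 493.5, 199.6], [0.0, 0.0, 1.0]] ['camera_matrix', 'T']
round_stamp [([302.0, 193.0, 318.0, 217.0], 0.89)]
square_stamp [([296.0, 218.0, 314.0, 252.0], 0.7), ([343.0, 182.0, 368.0, 205.0], 0.21)]
oblong_stamp [([343.0, 184.0, 365.0, 211.0], 0.91), ([236.0, 173.0, 399.0, 283.0], 0.61)]
wood_stamp [([336.0, 206.0, 348.0, 234.0], 0.47), ([346.0, 181.0, 366.0, 206.0], 0.41)]
glue [([193.0, 258.0, 216.0, 305.0], 0.79)]
wood_block [([422.0, 159.0, 455.0, 188.0], 0.65)]
```

```bash
python3 - <<'E'
import cv2,numpy as np
a=cv2.imread("pics/top0.png")[150:275,235:410];b=cv2.imread("pics/side0.png")[165:290,235:410]
o=np.vstack([cv2.resize(x,None,fx=4.5,fy=2.3*1.0 if 0 else 4.5,interpolation=cv2.INTER_CUBIC) for x in(a,)])
cv2.imwrite("pics/ct.png",o);cv2.imwrite("pics/cs.png",cv2.resize(b,None,fx=4.5,fy=4.5,interpolation=cv2.INTER_CUBIC))
E
```

```text
(no output)
```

View pics/ct.png

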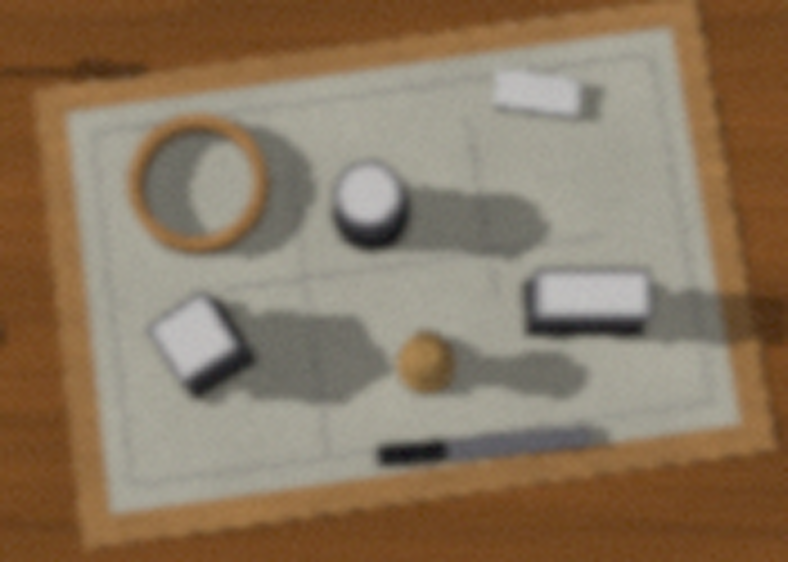

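View pics/cs.png

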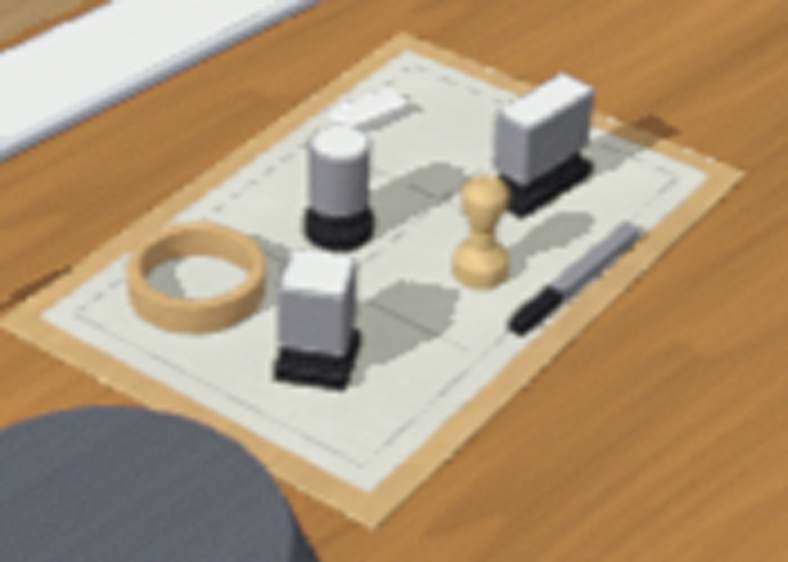

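```bash
python3 - <<'E'
from h import *
S={"round":((317.2,193.3),(311,196.6)),"square":((278.8,225.1),(306.1,225.2)),"oblong":((366.8,215.6),(357,186.8)),"eraser":((354,171),(317,189))}
ims=[cv2.imread(f"pics/{c}0.png") for c in("top","side")]
inf=[eyes.camera_info(c) for c in("top","side")]
for n,ss in S.items():
    R=[];C=[]
    for k in(0,1):
        g=ims[k].min(2).astype(float);x,y=ss[k]
        X0,Y0=int(x)-16,int(y)-13;w=g[Y0:Y0+26,X0:X0+32]
        pk=np.median(g[int(y)-1:int(y)+2,int(x)-1:int(x)+2])
        bg=np.median(w)
        m=(w>pk-0.10*pk).astype(np.uint8)
        _,lab,st,ce=cv2.connectedComponentsWithStats(m,connectivity=4)
        l=lab[int(y)-Y0,int(x)-X0]; c=ce[l]+[X0,Y0];C.append((np.round(c,1).tolist(),int(st[l,4]),pk,bg));R.append(ray(inf[k],*c))
    print(n,C,"tri",np.round(tri(R),4),"seg z.079",[np.round(atz(inf[k],*C[k][0],.079)[:2],4).tolist() for k in(0,1)],"eye",np.round(tri([ray(inf[k],*ss[k]) for k in (0,1)]),4))
E
```

```text
round [([316.2, 192.5], 101, np.float64(185.0), np.float64(143.0)), ([313.4, 191.4], 140, np.float64(235.0), np.float64(194.5))] tri [0.5874 0.0076 0.0999] seg z.079 [[0.5947, 0.0108], [0.6051, -0.0157]] eye [0.5922 0.0077 0.0781]
square [([277.3, 224.3], 140, np.float64(187.0), np.float64(147.0)), ([305.0, 224.9], 104, np.float64(234.0), np.float64(155.0))] tri [0.5068 0.1145 0.0792] seg z.079 [[0.5073, 0.1148], [0.5064, 0.1143]] eye [0.5054 0.111  0.0767]
oblong [([366.5, 214.5], 174, np.float64(188.0), np.float64(144.5)), ([355.4, 186.8], 89, np.float64(235.0), np.float64(91.0))] tri [ 0.5344 -0.1253  0.0791] seg z.079 [[0.5346, -0.1252], [0.5345, -0.1256]] eye [ 0.5305 -0.1265  0.0807]
eraser [([353.7, 169.8], 128, np.float64(186.0), np.float64(147.0)), ([313.4, 191.4], 140, np.float64(235.0), np.float64(205.0))] tri [ 0.6797 -0.0947  0.0037] seg z.079 [[0.6585, -0.0919], [0.6051, -0.0157]] eye [ 0.67   -0.0967  0.0179]
```

Emit:
carry_out:
  commands:
    - [[0,0,0,0],[0,0,0,0]]
  grip: 1
  grip_force: 20

```text
time_s: 0.95
position: [0.2136, -0.6139, 0.2313]
tool_rot: [[0.945, 0.328, 0.0], [0.328, -0.945, -0.0], [-0.0, 0.0, -1.0]]
ft_force: [-0.2, 0.2, 0.1]
grip_width: 0.607
gripper_force: 0.0
```

Emit:
carry_out:
  commands:
    - [[0.3,0.5,0,0],[0.6,1,0,0],[0.6,1,0,0]]

```text
time_s: 1.32
position: [0.2648, -0.5307, 0.2316]
tool_rot: [[0.942, 0.335, 0.001], [0.335, -0.942, 0.001], [0.002, -0.001, -1.0]]
ft_force: [0.3, -0.3, 0.1]
grip_width: -0.001
gripper_force: 0.0
```

Emit:
carry_out:
  commands:
    - [[0.3,0.5,0,0],[0.6,1,0,0],[0.6,1,0,0]]

```text
time_s: 1.7
position: [0.3118, -0.4515, 0.2316]
tool_rot: [[0.943, 0.334, 0.001], [0.334, -0.943, 0.001], [0.001, -0.0, -1.0]]
ft_force: [-0.1, -0.4, 0.7]
grip_width: 0.002
gripper_force: 0.0
```

Emit:
carry_out:
  commands:
    - [[0.3,0.5,0,0],[0.6,1,0,0],[0.6,1,0,0]]

```text
time_s: 2.08
position: [0.3592, -0.3722, 0.2316]
tool_rot: [[0.943, 0.333, 0.001], [0.333, -0.943, 0.0], [0.001, 0.0, -1.0]]
ft_force: [0.0, -0.9, -0.3]
grip_width: 0.003
gripper_force: 0.0
```

Emit:
carry_out:
  commands:
    - [[0.3,0.5,0,0],[0.6,1,0,0],[0.6,1,0,0]]

```text
time_s: 2.45
position: [0.407, -0.2928, 0.2316]
tool_rot: [[0.943, 0.332, 0.001], [0.332, -0.943, 0.0], [0.001, 0.0, -1.0]]
ft_force: [-0.0, -0.2, -0.4]
grip_width: -0.002
gripper_force: 0.0
```

Emit:
carry_out:
  commands:
    - [[0.3,0.5,0,0],[0.6,1,0,0],[0.6,1,0,0]]

```text
time_s: 2.82
position: [0.4549, -0.2131, 0.2315]
tool_rot: [[0.943, 0.332, 0.001], [0.332, -0.943, 0.0], [0.001, 0.0, -1.0]]
ft_force: [-0.2, -1.2, 0.2]
grip_width: 0.002
gripper_force: 0.0
```

Emit:
carry_out:
  commands:
    - [[0.3,0.5,0,0],[0.6,1,0,0],[0.6,1,0,0]]

```text
time_s: 3.2
position: [0.5028, -0.1333, 0.2313]
tool_rot: [[0.944, 0.331, 0.001], [0.331, -0.944, 0.0], [0.001, -0.0, -1.0]]
ft_force: [-0.4, -0.3, 0.6]
grip_width: -0.004
gripper_force: 0.0
```

Take a wrist picture here, then from nearer the round stamp.

```bash
python3 - <<'E'
from h import *
i=eyes.camera_info("wrist");im=eyes.capture("wrist");cv2.imwrite("pics/w1.png",im[:,:,::-1]);np.save("w1.npy",[np.array(i["T"])],allow_pickle=True)
print(np.round(i["T"],3).tolist(),np.round(i["camera_matrix"],1).tolist())
for n,p in(("round",(.5947,.0108,.079)),("square",(.507,.1147,.079)),("oblong",(.5345,-.1254,.079))):
    print(n,np.round(proj(i,p)),[(np.round(x["bbox"]).tolist(),round(x["confidence"],2)) for x in spotter.look_for("wrist",n+"_stamp")[:2]])
E
```

```text
[[0.331, 0.901, 0.279, 0.575], [-0.944, 0.316, 0.098, -0.108], [-0.0, -0.296, 0.955, 0.374], [0.0, 0.0, 0.0, 1.0]] [[356.6, 0.0, 317.1], [0.0, 356.6, 197.1], [0.0, 0.0, 1.0]]
round [175.   5.] [([151.0, 0.0, 232.0, 48.0], 0.84)]
square [20. 74.] [([0.0, 39.0, 112.0, 106.0], 0.94)]
oblong [321. 142.] [([280.0, 103.0, 368.0, 171.0], 0.57)]
```

View pics/w1.png

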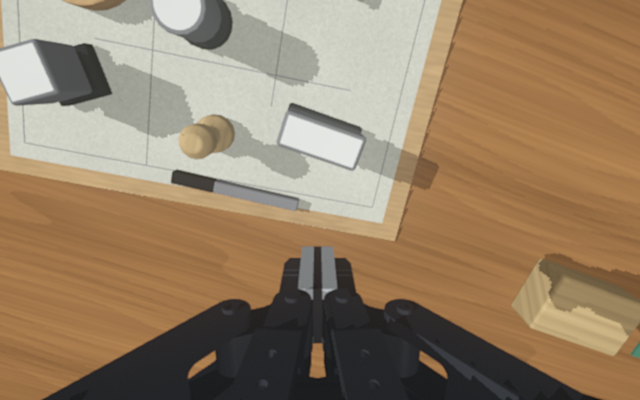

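Emit:
carry_out:
  commands:
    - [[0.3,0.5,0,0],[0.6,1,0,0],[0.6,1,0,0],[0.6,1,0,0]]

```text
time_s: 3.9
position: [0.549, -0.056, 0.231]
tool_rot: [[0.945, 0.326, -0.001], [0.326, -0.945, -0.001], [-0.001, 0.001, -1.0]]
ft_force: [0.9, -0.3, -0.5]
grip_width: -0.0
gripper_force: 0.0
```

```bash
python3 - <<'E'
from h import *
i=eyes.camera_info("wrist");im=eyes.capture("wrist");cv2.imwrite("pics/w2.png",im[:,:,::-1]);np.save("w2.npy",[np.array(i["T"])],allow_pickle=True)
for n,p in(("round",(.5947,.0108,.079)),("square",(.507,.1147,.079)),("oblong",(.5345,-.1254,.079))):
    print(n,np.round(proj(i,p)),[(np.round(x["bbox"]).tolist(),round(x["confidence"],2)) for x in spotter.look_for("wrist",n+"_stamp")[:2]])
E
```

```text
round [257. 101.] [([235.0, 71.0, 293.0, 127.0], 0.67)]
square [109. 161.] [([80.0, 119.0, 177.0, 189.0], 0.94)]
oblong [386. 220.] [([341.0, 169.0, 428.0, 245.0], 0.67)]
```

View pics/w2.png

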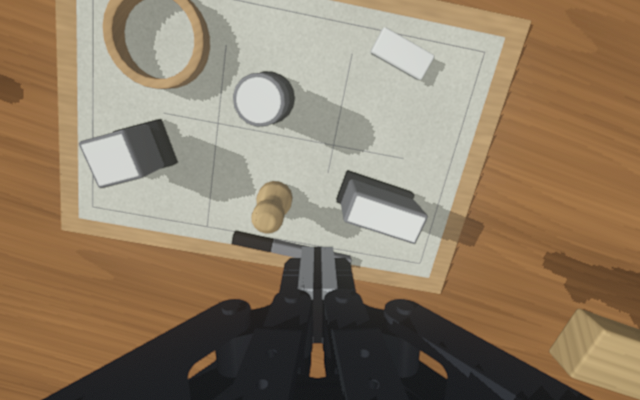

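```bash
python3 - <<'E'
from h import *
i0=eyes.camera_info("wrist");S={"round":(None,(261,99)),"square":((30,74),(111,160)),"oblong":((320,138),(385,218))}
top={"round":(316.8,192.7),"square":(277.3,224.3),"oblong":(366.5,214.5)}
for n,ss in S.items():
    R=[];out=[]
    for k in(0,1):
        if ss[k] is None: continue
        im=cv2.imread(f"pics/w{k+1}.png");i=dict(i0);i["T"]=np.load(f"w{k+1}.npy")[0]
        m=((im.min(2)>205)).astype(np.uint8)
        _,lab,st,_=cv2.connectedComponentsWithStats(m,connectivity=4)
        l=lab[ss[k][1],ss[k][0]]
        c=cv2.findContours((lab==l).astype(np.uint8),0,2)[0][0];c=cv2.minAreaRect(c) ;ang=c;c=c[0]
        out.append((np.round(c,1).tolist(),np.round(ang[1]).tolist(),int(st[l,4]),np.round(atz(i,*c,.079),4).tolist()));R.append(ray(i,*c))
    R.append(ray(eyes.camera_info("top"),*top[n]))
    print(n,out,"tri",np.round(tri(R),4), "wrist only",np.round(tri(R[:2]),4))
print(r.get_obs()["position"])
E
```

```text
round [([258.2, 99.4], [44.0, 41.0], 1452, [0.5962, 0.0102, 0.079])] tri [0.5955 0.0101 0.0738] wrist only [0.5955 0.0101 0.0738]
square [([21.9, 72.6], [55.0, 42.0], 2065, [0.5082, 0.1135, 0.079]), ([109.2, 159.7], [47.0, 39.0], 1657, [0.5086, 0.1145, 0.079])] tri [0.5077 0.1153 0.0767] wrist only [0.5073 0.1162 0.0755]
oblong [([320.7, 141.1], [77.0, 29.0], 2206, [0.5351, -0.1248, 0.079]), ([385.8, 219.0], [71.0, 25.0], 1739, [0.535, -0.1248, 0.079])] tri [ 0.5348 -0.1251  0.0781] wrist only [ 0.5351 -0.1248  0.0793]
[ 0.54906244 -0.05567161  0.2313258 ]
```

Emit:
carry_out:
  commands:
    - [[0.57,0.82,0,0],[0.57,0.82,0,0],[0.57,0.82,-0.5,0],[0.57,0.82,-1,0],[0.57,0.82,-1,0]]

```text
time_s: 4.72
position: [0.5926, 0.0105, 0.1484]
tool_rot: [[0.945, 0.328, -0.007], [0.328, -0.945, -0.001], [-0.007, -0.002, -1.0]]
ft_force: [-0.5, -0.1, 0.4]
grip_width: 0.002
gripper_force: 0.0
```

Emit:
carry_out:
  commands:
    - [[0,0,-0.3,0],[0,0,-0.6,0],[0,0,-0.75,0],[0,0,-0.75,0],[0,0,-0.75,0]]

```text
time_s: 5.35
position: [0.5961, 0.0117, 0.0927]
tool_rot: [[0.945, 0.328, 0.002], [0.328, -0.945, -0.0], [0.002, 0.001, -1.0]]
ft_force: [0.3, -0.2, 0.3]
grip_width: 0.0
gripper_force: 0.0
```

Emit:
carry_out:
  commands:
    - [[0,-0.01,-0.05,0],[0,-0.01,-0.1,0],[0,-0.01,-0.14,0],[0,-0.01,-0.17,0],[0,-0.01,-0.2,0],[0,-0.01,-0.23,0],[0,-0.01,-0.26,0],[0,-0.01,-0.26,0]]

```text
time_s: 6.35
position: [0.5951, 0.0109, 0.0701]
tool_rot: [[0.944, 0.329, -0.0], [0.329, -0.944, 0.0], [-0.0, -0.0, -1.0]]
ft_force: [-0.4, -0.2, -0.3]
grip_width: 0.0
gripper_force: 0.0
```

Emit:
carry_out:
  commands:
    - [[0,0,-0.015,0],[0,0,-0.03,0]]

```text
time_s: 6.6
position: [0.5953, 0.0109, 0.0682]
tool_rot: [[0.945, 0.329, 0.0], [0.329, -0.945, -0.0], [0.0, 0.0, -1.0]]
ft_force: [-0.8, -0.1, 3.2]
grip_width: -0.002
gripper_force: 1.4
```

Emit:
carry_out:
  commands:
    - [[0,0,-0.012,0],[0,0,-0.025,0]]

```text
time_s: 6.85
position: [0.5955, 0.0109, 0.067]
tool_rot: [[0.945, 0.328, 0.0], [0.328, -0.945, -0.0], [0.0, 0.0, -1.0]]
ft_force: [-4.2, -0.5, 14.1]
grip_width: 0.001
gripper_force: 7.2
```

Emit:
carry_out:
  commands:
    - [[0,0,0.1,0],[0,0,0.5,0],[0,0,0.7,0],[-0.5,0.5,0.7,0],[-1,1,0.7,0],[-1,1,0.7,0]]

```text
time_s: 7.6
position: [0.512, 0.0945, 0.1222]
tool_rot: [[0.942, 0.335, -0.002], [0.335, -0.942, 0.001], [-0.001, -0.001, -1.0]]
ft_force: [1.2, -1.5, 0.6]
grip_width: -0.0
gripper_force: 0.0
```

Emit:
carry_out:
  commands:
    - [[-0.1,0.3,0,0],[-0.1,0.3,0,0],[-0.1,0.3,-0.2,0],[-0.1,0.3,-0.3,0],[-0.1,0.3,-0.35,0],[-0.1,0.3,-0.35,0],[-0.1,0.3,-0.35,0]]

```text
time_s: 8.48
position: [0.5074, 0.1149, 0.0943]
tool_rot: [[0.945, 0.328, 0.0], [0.328, -0.945, 0.0], [0.0, 0.0, -1.0]]
ft_force: [1.0, -0.4, 0.7]
grip_width: 0.002
gripper_force: 0.0
```

```bash
python3 - <<'E'
from h import *
im=eyes.capture("side");cv2.imwrite("pics/s1.png",cv2.resize(im[150:290,220:410,::-1],None,fx=4.2,fy=4.2,interpolation=cv2.INTER_CUBIC))
E
```

```text
(no output)
```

View pics/s1.png

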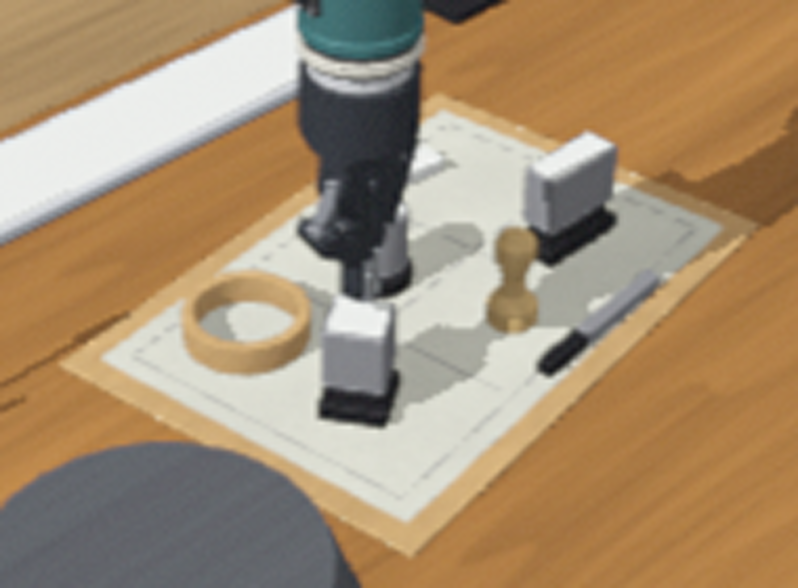

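The side view shows the shut fingers (tip near 355,290 in the crop) above the square stamp. The round stamp is upright behind it, and nothing else has moved. At 14 N the round handle was at z=0.067, which is its stop.

Emit:
carry_out:
  commands:
    - [[0,0,-0.05,0],[0,0,-0.1,0],[0,0,-0.15,0],[0,0,-0.19,0],[0,0,-0.22,0],[0,0,-0.25,0],[0,0,-0.28,0],[0,0,-0.31,0]]

```text
time_s: 9.52
position: [0.5071, 0.1149, 0.0692]
tool_rot: [[0.944, 0.329, -0.0], [0.329, -0.944, -0.0], [-0.0, 0.0, -1.0]]
ft_force: [-1.8, -0.9, 2.9]
grip_width: -0.001
gripper_force: 1.5
```

Emit:
carry_out:
  commands:
    - [[0,0,-0.012,0],[0,0,-0.02,0]]

```text
time_s: 9.78
position: [0.5071, 0.1149, 0.0676]
tool_rot: [[0.945, 0.328, -0.0], [0.328, -0.945, -0.0], [-0.0, 0.0, -1.0]]
ft_force: [-0.5, -0.0, 2.2]
grip_width: -0.003
gripper_force: 1.4
```

Emit:
carry_out:
  commands:
    - [[0,0,-0.01,0],[0,0,-0.018,0]]

```text
time_s: 10.02
position: [0.5073, 0.1149, 0.067]
tool_rot: [[0.944, 0.329, 0.0], [0.329, -0.944, -0.0], [0.0, 0.0, -1.0]]
ft_force: [-3.9, -0.6, 14.1]
grip_width: 0.004
gripper_force: 7.1
```

Emit:
carry_out:
  commands:
    - [[0,0,0.1,0],[0,0,0.5,0],[0,0,0.75,0],[0,-0.5,0.75,0],[0,-1,0.75,0]]

```text
time_s: 10.65
position: [0.5076, 0.0343, 0.1268]
tool_rot: [[0.944, 0.33, 0.002], [0.33, -0.944, 0.0], [0.002, 0.0, -1.0]]
ft_force: [0.5, -0.5, -0.1]
grip_width: -0.002
gripper_force: 0.0
```

Emit:
carry_out:
  commands:
    - [[0.18,-0.5,0,0],[0.35,-1,0,0]]

```text
time_s: 10.9
position: [0.5358, -0.0465, 0.1266]
tool_rot: [[0.944, 0.329, 0.001], [0.329, -0.944, -0.0], [0.001, 0.0, -1.0]]
ft_force: [0.2, -0.1, -0.5]
grip_width: 0.0
gripper_force: 0.0
```

Emit:
carry_out:
  commands:
    - [[0,-0.5,0,0],[0,-1,0,0],[0,-1,0,0],[0,-1,-0.2,0],[0,-1,-0.35,0],[0,-1,-0.35,0],[0,-1,-0.35,0]]

```text
time_s: 11.78
position: [0.5353, -0.1244, 0.0981]
tool_rot: [[0.944, 0.33, -0.0], [0.33, -0.944, 0.0], [-0.0, -0.0, -1.0]]
ft_force: [0.4, 0.5, 1.0]
grip_width: 0.0
gripper_force: 0.0
```

Emit:
carry_out:
  commands:
    - [[0,0,-0.08,0],[0,0,-0.15,0],[0,0,-0.2,0],[0,0,-0.24,0],[0,0,-0.27,0],[0,0,-0.3,0],[0,0,-0.33,0],[0,0,-0.36,0]]

```text
time_s: 12.78
position: [0.5352, -0.1252, 0.0694]
tool_rot: [[0.945, 0.329, 0.0], [0.329, -0.945, -0.0], [0.0, 0.0, -1.0]]
ft_force: [-1.7, -0.3, 3.5]
grip_width: -0.002
gripper_force: 1.5
```

Emit:
carry_out:
  commands:
    - [[0,0,-0.012,0],[0,0,-0.02,0]]

```text
time_s: 13.02
position: [0.5351, -0.1252, 0.0678]
tool_rot: [[0.945, 0.328, -0.0], [0.328, -0.945, -0.0], [-0.0, 0.0, -1.0]]
ft_force: [-1.4, 0.3, 2.1]
grip_width: 0.002
gripper_force: 1.4
```

Emit:
carry_out:
  commands:
    - [[0,0,-0.008,0],[0,0,-0.012,0]]

```text
time_s: 13.28
position: [0.5352, -0.1251, 0.0671]
tool_rot: [[0.944, 0.329, 0.0], [0.329, -0.944, -0.0], [-0.0, 0.0, -1.0]]
ft_force: [-2.1, -0.1, 6.9]
grip_width: -0.003
gripper_force: 3.2
```

Stop reached (6.9 N at z=0.0671). I'll raise the arm clear and check.

Emit:
carry_out:
  commands:
    - [[0,0,0.1,0],[0,0,0.5,0],[0,0,1,0],[0,0,1,0]]

```text
time_s: 13.78
position: [0.5376, -0.1255, 0.1503]
tool_rot: [[0.944, 0.328, 0.007], [0.328, -0.945, -0.002], [0.006, 0.004, -1.0]]
ft_force: [0.4, -0.0, 0.3]
grip_width: -0.004
gripper_force: 0.0
```

Emit:
carry_out:
  commands:
    - [[-0.5,-0.5,0.5,0],[-1,-1,1,0],[-1,-1,1,0],[-1,-1,1,0]]

```text
time_s: 14.28
position: [0.455, -0.2054, 0.2268]
tool_rot: [[0.945, 0.327, 0.001], [0.327, -0.945, -0.0], [0.0, 0.0, -1.0]]
ft_force: [0.1, 0.8, 0.2]
grip_width: 0.001
gripper_force: 0.0
```

```bash
python3 - <<'E'
from h import *
im=eyes.capture("side");cv2.imwrite("pics/s2.png",cv2.resize(im[165:290,235:410,::-1],None,fx=4.5,fy=4.5,interpolation=cv2.INTER_CUBIC))
E
```

```text
(no output)
```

View pics/s2.png

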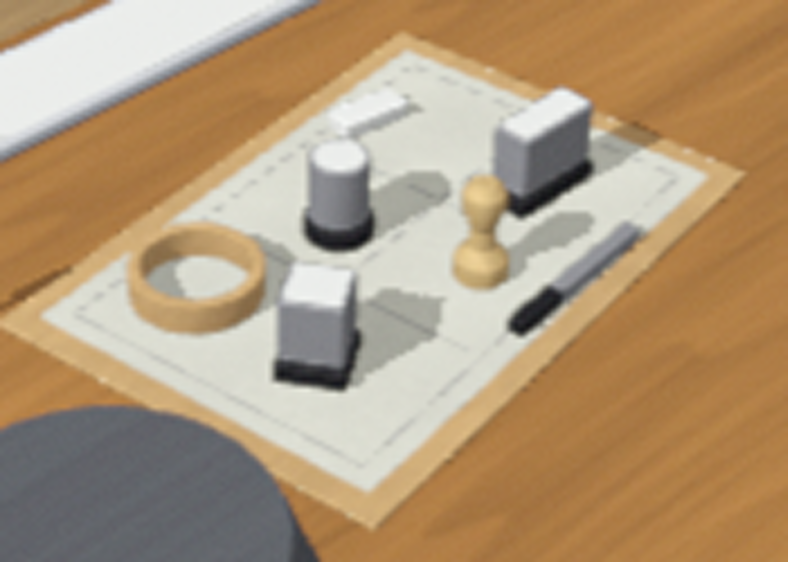

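All three handles sit about 14 crop pixels lower than at the start: the label centres moved from y=142 to 156 (round), 271 to 285 (square) and 98 to 112 (oblong). The feet and the other things on the desk are where they were.

```bash
python3 -c "
from plant import r
print(r.close_job())"
```

```text
the job is handed in; nothing more can be done
None
```

I pressed the round, square and oblong stamp handles to their stops in that order; the last picture shows all three down, the stamps unmoved and upright, and the bystanders in view in place (the glue bottle and wood block were outside that picture), and I handed the job in at about 14 s; no verdict was returned.

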